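# Sort the bangle maker's bench

## Task

Sort the five pieces strewn over the bangle maker's bench into the wooden trays where they belong: both large bangles lying flat side by side in the long tray, the small child's bangle flat in the square tray, the lac bar flat in the narrow trough, and the brass stamp standing upright in the round dish. Leave the clay cup standing where it is.

Things in the scene. Friction and masses are not known exactly. Their poses are not given: they have to be found in the camera images.
- bangle_a: a large bangle: plain dark red-brown lac ring lying flat, outer diameter 66 mm, hole 50 mm, wall 8 mm, 20 mm high, about 45 g. Origin: centre of its underside; z up. The other large bangle is just like it
- bangle_b: a large bangle: plain dark red-brown lac ring lying flat, outer diameter 66 mm, hole 50 mm, wall 8 mm, 20 mm high, about 45 g. Origin: centre of its underside; z up. The other large bangle is just like it
- child_bangle: the child's bangle: the same dark lac ring but smaller, outer diameter 52 mm, hole 36 mm, wall 8 mm, 20 mm high, 30 g. Origin: centre of its underside; z up
- lac_bar: a bar of the same dark lac lying flat, 90 mm long (its x axis), 22 mm wide (y), 20 mm high, about 50 g. Origin: centre of its underside; z up
- stamp: a brass stamp standing upright: round foot 36 mm across and 13 mm high, tapering to a round handle 22 mm across from 19 mm up to its top at 53 mm; about 140 g. Origin: centre of its underside; z up along the handle
- long_tray: the long shallow wooden tray, 172 mm (its x axis) by 98 mm (y) outside, 10 mm high, fixed. Rim walls 4 mm thick (inside 164 by 90 mm), floor 4 mm above the bench. Origin: centre of its underside, on the bench; z up. The two large bangles fit side by side along its x axis, each about 41 mm from the middle
- square_tray: the square shallow wooden tray, 88 by 88 mm outside, 10 mm high, fixed; walls 4 mm (inside 80 by 80 mm), floor 4 mm above the bench. Origin: centre of its underside; z up; x and y along its sides
- trough: the narrow shallow wooden trough, 130 mm (its x axis) by 54 mm (y) outside, 10 mm high, fixed; walls 4 mm (inside 122 by 46 mm), floor 4 mm above the bench. Origin: centre of its underside; z up
- dish: the round shallow wooden dish, 96 mm across, 10 mm high, fixed; wall 4 mm (inside about 85 mm across at the floor), floor 4 mm above the bench. Origin: centre of its underside; z up
- clay_cup: a small loose clay cup, 48 mm across the rim, 42 mm high, standing among the pieces: not to be moved or knocked over. Origin: centre of its underside; z up. A loose grey whetstone (55 by 24 mm, 14 mm high) lies among the pieces on the other side of the bench's middle line and has no part in the job

How it is judged:
By the outcome, as a careful person would: the job done as asked, in the order asked, and still so for the second after the job is handed in, with the robot touching nothing.
It also fails if it takes over 104 s, if anything falls off the work surface, if the arm or the gripper's body presses on something with over 40 N, if the wrist force passes 120 N, or if a joint passes its speed limit or range.

## Robot

A 6-joint arm with a two-finger parallel gripper is mounted at the origin on the work surface. World frame = base frame: x ahead of the robot, y to its left, z up, the work surface at z = 0. Lengths are in m, angles in degrees, forces in N, time in s.
With the tool pointing down it reaches from about 0.25 to 0.725 m from the base axis. Payload 9.7 kg.
Tool frame: the origin (TCP) lies midway between the tips of the shut fingers; the grasp point (between the pads) lies 19 mm behind it (bot.pinch_z is the distance from the TCP to the grasp point, in m); z points along the fingers, y is the line along which they close (so a half turn about z gives the same grasp; the last joint's range is limited). The gripper opens to 85 mm and grips with 20 to 120 N. Pads are 22 mm wide; open, the fingers measure 114 mm over their backs; the gripper's body (76 mm by 85 mm) begins 54 mm behind the grasp point. The pads swing forward as they close: fully open they stand 13 mm farther back than shut.
Start: joints at [63.827, 4.979, 10.078, 95.1, 0, 90], TCP at [0.243, 0.494, 0.231] pointing down, gripper open.
Joint ranges: [-179.16, 179.16], [-48.56, 103.87], [-65.8, 70.77], [-126.05, 130.52], [-82.76, 87.17], [-180, 180]. Speed limits (degrees/s): [127.2, 127.2, 147.25, 180, 180, 180].

## Interface

Orientations are given as [roll, pitch, yaw] about the fixed x, y, z axes, in that order (R = Rz(yaw) Ry(pitch) Rx(roll)).
In Python, from workcell import sensors, camera, ticket, bot gives the robot as it stands.
- The arm moves only by the shell command python3 -m handwheel 'ROWS' [FORCE]. ROWS is a JSON object of lists of equal length, an entry for each row: "gripper": the opening, from -1 (shut) to 1 (fully open); "slide": the shift along the tool's x, y, z in mm, a list of three; "yaw": the turn about the tool's z in rad. A call has 1 to 8 rows; each row shifts and turns the commanded pose from where the row before left it, along the tool's axes as they then stand; what a row does not reach is not made up. A row lasts 1/12 s, in which the tool goes at most 41.7 mm and 7.16 degrees, less where a joint would pass 70% of its speed; a pose out of reach is approached as far as the arm can. A call is refused whole if a number of a shift passes 41.7 or a number of a turn 0.125, either way. A call with a gripper value outside its range is refused whole. The fingers move at their own pace and stop on an object; FORCE is the grip in N (left out, the last holds). Time passes only in rows, so rows that do not move let the fingers close. It gives the time, the measured TCP pose, the force, the opening and the grip force at its end, in the units of the state.
- sensors.get_obs(): the state, without advancing time (a new reading comes with each control period).
- camera(name): name is "scene" or "side" or "wrist"; returns a dict with "img" (400x640x3 uint8, red, green, blue), "fx", "fy", "cx", "cy" (pixels), "dist" ([k1, k2, p1, p2, k3] as OpenCV has them; the pictures are not rectified), "R" (3x3) and "t" (3): a world point X has camera coordinates R X + t. Camera axes: x right, y down, z forward; pixel columns grow to the right and rows downward; lengths in m; the calibration is good to about 2 mm. A picture is of the moment at which its call begins. There is no depth.
- ticket.job_done(): hands the job in; it is judged then, once.
The state is a dict: "time": time; "q": joint angles; "qd": joint speeds; "joint_efforts": joint torques, N m; "ee_pos": TCP position; "tcp_rot": TCP orientation; "wrist_force": force on the tool from outside, world axes, zero at the start; "torque": the same for the moment, N m; "opening": finger opening in m; "grasp_force": force on a finger pad.
Only numpy, scipy, OpenCV 4.12 (cv2) and the standard library are available. Lean on these libraries where they do the work, as an engineer would, in place of code of your own. Each camera call takes 0.05 s, during which the arm holds its last target. There are 200 camera calls.

## Working session

There is one attempt and no reset: what is moved stays moved. The work goes in short steps, Python scripts to look and compute and a shell command to move; the robot and the scene stay as the last step left them, time stands still between calls to the robot, and variables do not carry over. Pictures are saved under pics/ and viewed, at most 14 in all, crops included, and the job is handed in when it is done.

```bash
ls; mkdir -p pics
cat > look.py <<'E'
from workcell import sensors,camera,ticket,bot
import cv2,numpy as np,pickle
def snap(name,fn):
    c=camera(name); cv2.imwrite('pics/%s.png'%fn,cv2.cvtColor(c['img'],cv2.COLOR_RGB2BGR)); pickle.dump(c,open('pics/%s.pkl'%fn,'wb')); return c
def load(fn): return pickle.load(open('pics/%s.pkl'%fn,'rb'))
def K(c): return np.array([[c['fx'],0,c['cx']],[0,c['fy'],c['cy']],[0,0,1.]])
def ray(c,p):
    u=cv2.undistortPoints(np.array([[p]],float),K(c),np.array(c['dist'],float))[0,0]
    R=np.array(c['R']);t=np.array(c['t']); d=R.T@np.array([u[0],u[1],1]); return -R.T@t,d/np.linalg.norm(d)
def onz(c,p,z):
    o,d=ray(c,p); return o+d*(z-o[2])/d[2]
def tri(c1,p1,c2,p2):
    o1,d1=ray(c1,p1);o2,d2=ray(c2,p2)
    s=np.linalg.lstsq(np.stack([d1,-d2],1),o2-o1,rcond=None)[0]
    a=o1+s[0]*d1;b=o2+s[1]*d2; return (a+b)/2,np.linalg.norm(a-b)
def proj(c,X):
    r=cv2.Rodrigues(np.array(c['R'],float))[0]
    return cv2.projectPoints(np.array(X,float).reshape(-1,1,3),r,np.array(c['t'],float),K(c),np.array(c['dist'],float))[0][:,0]
E
python3 - <<'E'
from look import *
print(sensors.get_obs(),bot.pinch_z)
for n in ('scene','side','wrist'):
    c=snap(n,n+'0'); R=np.array(c['R']); print(n,-R.T@np.array(c['t']),R[2],c['fx'])
a=[cv2.imread('pics/%s0.png'%n) for n in('scene','side','wrist')]
E
```

```text
pics
{'time': 0.0, 'q': array([6.38264420e+01, 5.01188819e+00, 1.00351647e+01, 9.51012524e+01,
       1.41126400e-03, 9.00003724e+01]), 'qd': array([ 0.03134965,  0.00243262,  0.00754577,  0.00299762,  0.02640154,
       -0.00448926]), 'joint_efforts': array([ 9.77588707e-05, -5.20381594e+01,  4.64809692e+01,  1.59434014e-02,
        2.93075107e-05, -8.12958490e-06]), 'ee_pos': array([0.24248969, 0.49339467, 0.23058189]), 'tcp_rot': array([-1.79922024e+02, -1.41075583e-03,  1.53826068e+02]), 'wrist_force': array([ 0.33098077,  0.34734291, -1.32812346]), 'torque': array([ 0.0200321 ,  0.06321005, -0.03657841]), 'grasp_force': 0.0, 'opening': 0.08570043242313696} 0.0187
scene [1.20791623 0.28768883 0.63288268] [-0.70399163 -0.30396299 -0.64187404] 424.304920053168
side [ 0.27907399 -0.52296227  0.59185364] [ 0.36932199  0.62958742 -0.68353562] 362.89397965756916
wrist [0.17072483 0.52920222 0.37267214] [ 0.28070631 -0.14001883 -0.94952551] 326.8058819418531
```

View pics/scene0.png

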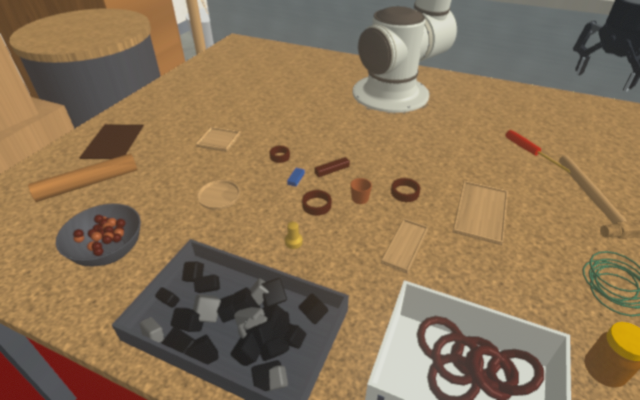

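View pics/side0.png

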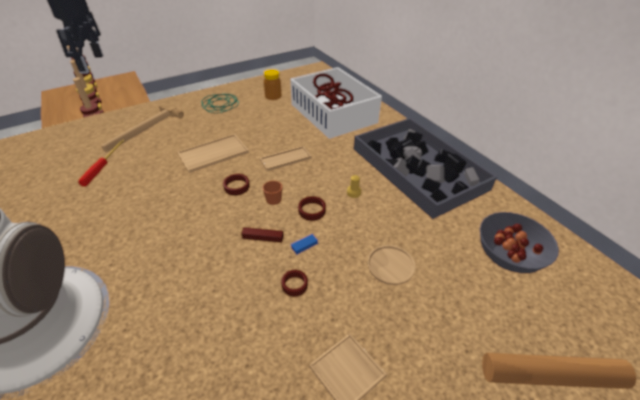

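View pics/wrist0.png

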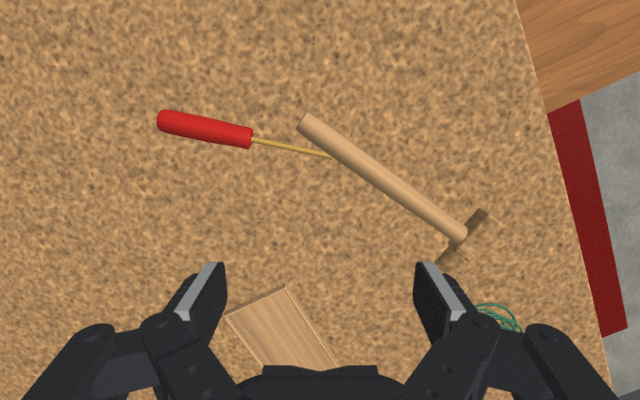

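The scene view shows child bangle (280,154), bar (332,167), bangles (317,202) and (405,189), cup (361,190), stamp (293,234), dish (218,194), square tray (218,138), trough (405,246) and long tray (482,212). The side view shows the same things. The wrist view shows only the hammer, the screwdriver and the long tray's corner. I'll enlarge both views.

Run:
```python
import cv2
def crop(n,x,y,w,h,s,o):
    im=cv2.resize(cv2.imread('pics/%s.png'%n)[y:y+h,x:x+w],None,fx=s,fy=s,interpolation=cv2.INTER_CUBIC)
    for i in range(0,w,20): cv2.putText(im,str(x+i),(int(i*s),8),0,.3,(255,0,0)); cv2.line(im,(int(i*s),8),(int(i*s),14),(255,0,0))
    for i in range(0,h,20): cv2.putText(im,str(y+i),(0,int(i*s)),0,.3,(255,0,0)); cv2.line(im,(0,int(i*s)),(6,int(i*s)),(255,0,0))
    cv2.imwrite('pics/%s.png'%o,im)
crop('scene0',190,120,330,160,2.4,'sc')
crop('side0',170,125,260,285,2.1,'sd')
```

```text
(no output)
```

View pics/sc.png

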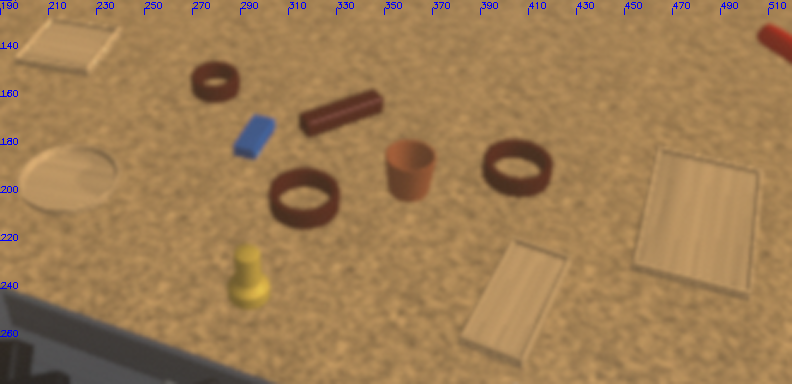

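View pics/sd.png

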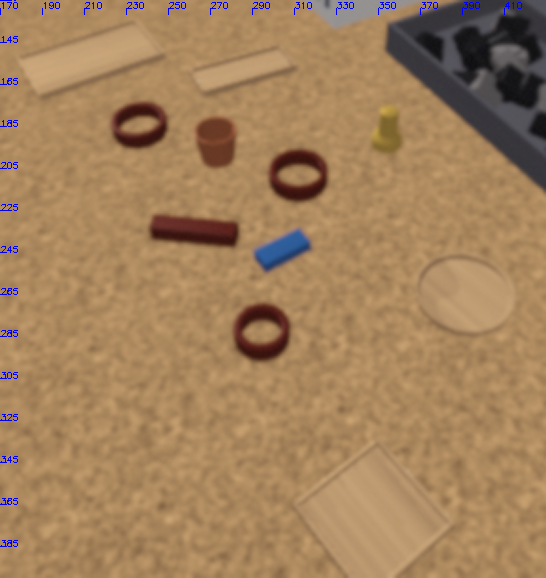

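```bash
cat > meas.py <<'E'
from look import *
from scipy.optimize import least_squares
sc,sd=load('scene0'),load('side0')
S=lambda X,Y:(190+X/2.4,120+Y/2.4)
D=lambda X,Y:(170+X/2.1,125+Y/2.1)
def circ(prof,n=48):
    a=np.linspace(0,2*np.pi,n,endpoint=False)
    return np.concatenate([np.c_[r*np.cos(a),r*np.sin(a),0*a+z] for r,z in prof])
ring=lambda d:circ([(d/2,0),(d/2,.02)])
box=lambda l,w,h:np.array([[sx*l/2,sy*w/2,z] for sx in(-1,1) for sy in(-1,1) for z in(0,h)])
A=np.arange(8)*np.pi/4; DIR=np.c_[np.cos(A),np.sin(A)]
def pose(M,p):
    c,s=np.cos(p[3]),np.sin(p[3]); return M@np.array([[c,s,0],[-s,c,0],[0,0,1]])+p[:3]
def fit(name,M,obs,x0,yaw=None,dirs=DIR):
    f=lambda p:np.concatenate([(proj(c,pose(M,np.r_[p,0][:4]))@dirs.T).max(0)-o for c,o in obs])
    r=least_squares(f,np.r_[x0,[yaw] if yaw is not None else []],x_scale=.01,loss='soft_l1')
    print(name,np.round(r.x[:3]*1000,1),np.round(np.degrees(r.x[3:]),1),'res',np.round(f(r.x),1)); return r.x
def mask(c,seed,rad=40):
    im=c['img'].astype(int); m=((im[...,0]<115)&(im[...,0]>im[...,2]*1.2)).astype(np.uint8)
    n,l,st,ce=cv2.connectedComponentsWithStats(m)
    cand=[i for i in range(1,n) if st[i,4]>40]; i=min(cand,key=lambda i:np.hypot(*(ce[i]-seed)))
    ys,xs=np.nonzero(l==i); P=np.c_[xs,ys]; return (P@DIR.T).max(0)
D4=DIR[::2]
bb=lambda T,x0,x1,y0,y1:np.array([T(x1,0)[0],T(0,y1)[1],-T(x0,0)[0],-T(0,y0)[1]])
if __name__=='__main__':
  for n,M,a,b,y in [('b1',ring(.066),(317,202),(312,208),None),('b2',ring(.066),(405,189),(236,184),None),('child',ring(.052),(280,154),(294,283),None),('bar',box(.09,.022,.02),(332,167),(262,234),.0)]:
    x0=np.r_[tri(sc,a,sd,b)[0][:2],0]
    if y is not None:
        e0=onz(sc,S(305,130),.01);e1=onz(sc,S(378,97),.01);y=np.arctan2(*(e1-e0)[1::-1])
    fit(n,M,[(sc,mask(sc,a)),(sd,mask(sd,b))],x0,y)
  for n,M,a,b in [('cup',circ([(.018,0),(.024,.042)]),(386,435,139,201),(196,236,117,167)),
     ('stamp',circ([(.018,0),(.018,.013),(.011,.053)]),(227,270,245,308),(372,402,106,152)),
     ('dish',circ([(.048,.01)]),(19,117,146,214),(418,514,255,335))]:
    a,b=bb(S,*a),bb(D,*b); x0=tri(sc,((a[0]-a[2])/2,(a[1]-a[3])/2),sd,((b[0]-b[2])/2,(b[1]-b[3])/2))[0]
    fit(n,M,[(sc,a),(sd,b)],x0*[1,1,0],None,D4)
  for n,(l,w),a,b in [('long',(.172,.098),[(659,151),(760,172),(749,297),(633,266)],[(134,20),(17,62),(40,97),(165,55)]),
     ('trough',(.130,.054),[(516,243),(569,262),(522,364),(459,342)],[(192,70),(203,94),(297,67),(280,48)][:1]+[(203,94),(297,67),(280,48)]),
     ('square',(.088,.088),[(47,21),(122,29),(93,73),(17,60)],[(293,507),(377,444),(452,525)])]:
    print(n,'rays z=.01 scene',[np.round(onz(sc,S(*p),.01)*1000)[:2].tolist() for p in a],'side',[np.round(onz(sd,D(*p),.01)*1000)[:2].tolist() for p in b])
E
python3 meas.py
```

```text
b1 [ 5.747e+02  4.000e-01 -9.000e-01] [] res [1.1 1.3 1.  1.4 1.1 1.3 0.8 0.6 0.7 1.2 1.1 1.6 2.2 1.6 1.1 1.3]
b2 [454.  167.7  -1.3] [] res [0.9 1.2 1.7 1.6 1.5 1.3 0.7 0.5 0.5 0.9 1.  1.5 2.6 1.9 1.4 1.4]
child [ 445.1 -160.    -1.8] [] res [0.5 1.7 1.7 1.9 1.6 1.1 0.7 0.6 0.6 0.9 1.4 1.4 2.2 2.2 1.7 1.5]
bar [442.  -18.3  -2.2] [149.4] res [0.7 0.5 3.6 1.7 1.5 0.1 2.4 0.6 0.4 2.  0.1 3.5 1.5 2.2 0.2 2.6]
cup [514.9  80.2  -1.5] [] res [-0.1  0.7  1.5 -0.  -0.1  0.1  1.8  1. ]
stamp [695.8   4.3  -2.7] [] res [-0.3  2.5  0.6  0.7 -0.3  0.7  1.1  2. ]
dish [ 634.7 -216.7   -6. ] [] res [ 0.3 -0.1  2.  -0.4  0.3  0.2  2.1  0.4]
long rays z=.01 scene [[376.0, 289.0], [369.0, 382.0], [540.0, 388.0], [542.0, 294.0]] side [[530.0, 380.0], [362.0, 363.0], [368.0, 275.0], [535.0, 280.0]]
trough rays z=.01 scene [[555.0, 195.0], [559.0, 243.0], [683.0, 234.0], [682.0, 183.0]] side [[552.0, 232.0], [544.0, 180.0], [672.0, 171.0], [674.0, 219.0]]
square rays z=.01 scene [[417.0, -390.0], [397.0, -302.0], [483.0, -284.0], [496.0, -373.0]] side [[393.0, -314.0], [476.0, -304.0], [488.0, -385.0]]
```

```bash
cat > go.py <<'E'
import sys; from look import *
from scipy.spatial.transform import Rotation as Ro
o=sensors.get_obs(); T=Ro.from_euler('xyz',o['tcp_rot'],degrees=True)
print('t',round(o['time'],2),'ee',np.round(o['ee_pos']*1000,1),'rot',np.round(o['tcp_rot'],1),'q',np.round(o['q']),'open',round(o['opening']*1000,1),'F',np.round(o['wrist_force'],1),round(o['grasp_force'],1))
def to(x,y,z,yaw=None):
    "tool turn first (rad, tool z), then slide mm in the turned axes"
    t=T;turn=0
    if yaw is not None:
        turn=-((yaw-o['tcp_rot'][2]+180)%360-180); t=Ro.from_euler('xyz',[180,0,yaw],degrees=True)
    s=t.inv().apply(np.array([x,y,z])-o['ee_pos']*1000)
    print('->',(x,y,z),'turn',round(np.radians(turn),3),'slide',np.round(s,1),'rows>=',round(np.linalg.norm(s)/41.7,1))
if __name__=='__main__':
    for a in sys.argv[1:]: to(*map(float,a.split(',')))
E
python3 go.py 420,200,340,183
```

```text
t 0.15 ee [242.5 493.5 230.8] rot [-179.9   -0.   153.8] q [64.  5. 10. 95.  0. 90.] open 85.3 F [-0.1  0.6  0.5] 0.0
-> (420.0, 200.0, 340.0) turn -0.509 slide [-161.9 -302.4 -109.2] rows>= 8.6
```

```bash
python3 -m handwheel '{"gripper":[1,1,1,1,1],"slide":[[0,0,-22],[0,0,-22],[0,0,-22],[0,0,-22],[0,0,-22]],"yaw":[-0.102,-0.102,-0.102,-0.102,-0.102]}'
python3 -m handwheel '{"gripper":[1,1,1,1,1],"slide":[[-16,-30,0],[-16,-30,0],[-16,-30,0],[-16,-30,0],[-16,-30,0]],"yaw":[0,0,0,0,0]}'
python3 -m handwheel '{"gripper":[1,1,1,1,1,1],"slide":[[-16,-30,0],[-16,-30,0],[-16,-30,0],[-16,-30,0],[-16,-30,0],[0,0,0]],"yaw":[0,0,0,0,0,0]}'
python3 - <<'E'
from look import *
snap('wrist','w1')
E
python3 go.py 560,0,340,183
```

```text
time: 0.57
ee_pos: [0.2425, 0.4934, 0.3421]
tcp_rot: [-180.0, -0.0, -176.7]
wrist_force: [-0.3, 1.2, 0.8]
opening: 0.0852
grasp_force: 0.0
time: 0.98
ee_pos: [0.3309, 0.3467, 0.3411]
tcp_rot: [-180.0, -0.0, -176.9]
wrist_force: [-0.7, 0.5, 0.2]
opening: 0.0855
grasp_force: 0.0
time: 1.48
ee_pos: [0.4203, 0.1986, 0.341]
tcp_rot: [-179.9, 0.0, -177.2]
wrist_force: [-0.5, 1.2, 0.1]
opening: 0.0852
grasp_force: 0.0
t 1.53 ee [419.4 200.3 341. ] rot [-180.    -0.  -177.2] q [ 26.  -3.  15. 108.  -0.  23.] open 85.5 F [ 0.5  0.  -0.5] 0.0
-> (560.0, 0.0, 340.0) turn -0.004 slide [-129.9 -207.4    1. ] rows>= 5.9
```

View pics/w1.png

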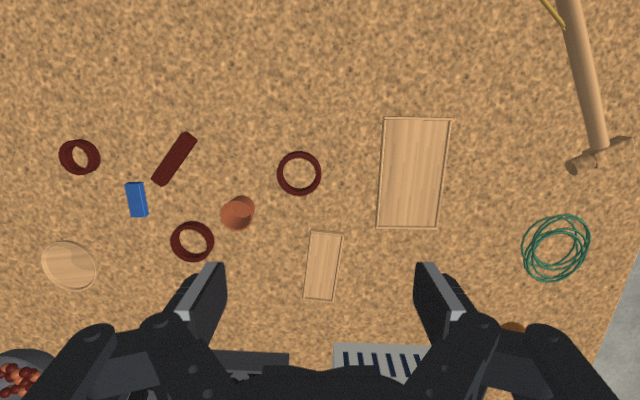

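Sharp wrist view: long tray corners (384,117),(452,119),(437,230),(376,228); trough (311,230),(342,234),(330,301),(303,297); dish centre about (69,265); bangle b2 (299,173), b1 (192,241). I'll take a second wrist view further right for stereo and the square tray.

```bash
python3 -m handwheel '{"gripper":[1,1,1,1,1,1,1,1],"slide":[[-4,-37,0],[-4,-37,0],[-4,-37,0],[-4,-37,0],[-4,-37,0],[-4,-37,0],[-4,-37,0],[0,0,0]],"yaw":[0,0,0,0,0,0,0,0]}'
python3 - <<'E'
from look import *
snap('wrist','w2')
E
```

```text
time: 2.2
ee_pos: [0.4605, -0.0587, 0.3405]
tcp_rot: [-179.9, -0.1, -177.2]
wrist_force: [-0.4, 0.6, -0.4]
opening: 0.0853
grasp_force: 0.0
```

View pics/w2.png

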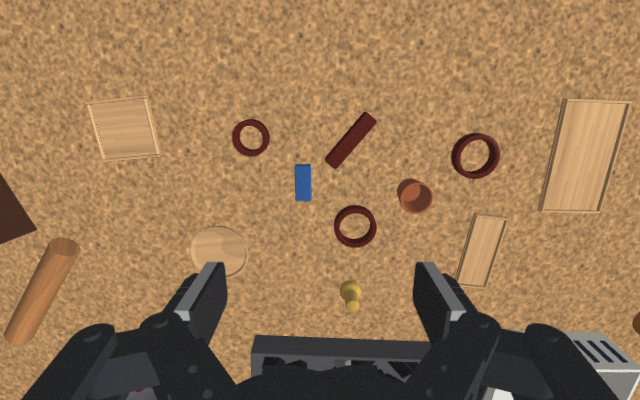

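Second wrist view: square tray corners (87,104),(148,96),(159,155),(104,161); dish box 189–247 × 226–279; stamp foot (350,290), top (352,306); long tray (565,98),(629,103),(600,213),(540,211).

```bash
cat > m2.py <<'E'
from meas import *
w1,w2=load('w1'),load('w2')
for n,M,a,b,y in [('b2',ring(.066),(299,173),(475,155),None),('b1',ring(.066),(192,241),(355,226),None),('child',ring(.052),(79,156),(251,137),None),('bar',box(.09,.022,.02),(174,159),(351,140),2.6)]:
    x0=np.r_[tri(w1,a,w2,b)[0][:2],0]; fit(n,M,[(w1,mask(w1,a)),(w2,mask(w2,b))],x0,y)
    X,e=tri(w1,a,w2,b); print('   tri',np.round(X*1000,1),round(e*1000,1))
def poly(n,l,w,obs,x0,yaw):
    M=np.array([[-1,-1],[-1,1],[1,1],[1,-1]])*[l/2,w/2]; M=np.c_[M,0*M[:,0]+.01]
    f=lambda p:np.concatenate([(proj(c,pose(M,p))-np.array(o)).ravel() for c,o in obs])
    r=least_squares(f,[*x0,0,yaw],x_scale=.01,loss='soft_l1'); print(n,np.round(r.x[:3]*1000,1),np.round(np.degrees(r.x[3]),1),'res',np.round(np.abs(f(r.x)),1))
poly('long',.172,.098,[(w1,[(452,119),(384,117),(376,228),(437,230)][1::-1][::-1] and [(452,119),(384,117),(376,228),(437,230)]),] and
 [(w1,[(452,119),(384,117),(376,228),(437,230)]),(w2,[(629,103),(565,98),(540,211),(600,213)])],(.455,.335),np.pi*0) if 0 else None
# order: (-x,-y),(-x,+y),(+x,+y),(+x,-y); +x is down, +y is right in the image
poly('long',.172,.098,[(w1,[(384,117),(452,119),(437,230),(376,228)]),(w2,[(565,98),(629,103),(600,213),(540,211)])],(.455,.335),0)
poly('trough',.130,.054,[(w1,[(311,230),(342,234),(330,301),(303,297)]),(w2,[(478,213),(507,218),(485,288),(457,284)])],(.615,.205),0)
poly('square',.088,.088,[(w2,[(87,104),(148,96),(159,155),(104,161)]),(sd,[D(293,507),D(377,444),D(452,525),(349,409)])],(.446,-.34),.2)
bx=lambda x0,x1,y0,y1:np.array([x1,y1,-x0,-y0.__float__()])
fit('dish',circ([(.048,.01)]),[(w1,bx(41,97,240,291)),(w2,bx(189,247,226,279))],(.635,-.21,0),None,D4)
X,e=tri(sc,S(248,252),w2,(352,306)); print('stamp top',np.round(X*1000,1),e*1000)
X,e=tri(sd,D(388,112),w2,(352,306)); print('stamp top',np.round(X*1000,1),e*1000)
print('stamp foot z=6 w2',onz(w2,(350,291),.0065)*1000)
E
python3 m2.py; python3 go.py
```

```text
b2 [456.6 169.   -5.2] [] res [ 1.2  1.1  1.   0.2  0.6 -0.2  1.   1.   0.1  0.3  0.8  1.4  2.2  1.5
  0.7  0.9]
   tri [455.2 168.9   9.4] 0.5
b1 [577.4  -0.   -4.4] [] res [1.8 1.  1.2 0.2 0.5 0.1 1.2 1.4 0.4 0.5 0.6 1.6 1.6 1.8 0.9 0.2]
   tri [574.7   1.5  11.4] 0.5
child [ 446.6 -160.7   -4.2] [] res [1.7 1.5 1.  0.3 0.5 0.5 0.7 1.4 0.2 0.4 0.4 0.9 1.5 0.7 0.5 0.4]
   tri [ 444.8 -158.4   11.6] 0.7
bar [444.1 -17.8  -7. ] [142.] res [ 4.2  1.   1.1  0.1  1.3 -0.1  1.   2.5  1.6 -0.4  1.4  0.7  2.4  0.7
  1.3 -0.3]
   tri [442.5 -15.2  11.9] 0.1
long [453.2 339.6  -6.5] 2.0 res [0.1 0.1 0.1 0.5 0.1 1.  0.  0.2 0.3 1.3 0.7 1.4 1.7 0.1 0.5 1.3]
trough [614.2 212.2  -5.7] -4.4 res [0.  0.8 2.6 0.9 3.3 0.7 0.8 1.3 2.5 0.4 1.1 0.7 0.2 0.2 2.6 0.6]
square [ 443.7 -345.9   -6.7] 3.9 res [ 1.7  4.8  0.6  1.2  0.2  3.5  2.1  1.1 32.4 44.6 40.3 25.8 33.2 41.3
 37.5 32.1]
dish [ 637.  -216.9   -5.4] [] res [-0.1 -0.3 -0.  -0.6  0.3 -0.3  0.2 -0.1]
stamp top [693.9   4.3  49.9] 2.756532978899994
stamp top [696.1   3.6  45.8] 2.273535190476547
stamp foot z=6 w2 [696.1102024    3.77501597   6.5       ]
t 2.25 ee [460.3 -56.6 340.7] rot [ 1.800e+02 -1.000e-01 -1.772e+02] q [ -7.  -3.  15. 108.  -0. -10.] open 85.4 F [-0.4  1.4  0.1] 0.0
```

```bash
python3 -m handwheel '{"gripper":[1,1,1,1,1,1],"slide":[[-1,37.5,0],[-1,37.5,0],[-1,37.5,0],[-1,37.5,0],[-1,37.5,0],[-1,37.5,0]],"yaw":[0,0,0,0,0,0]}' >/dev/null
python3 -m handwheel '{"gripper":[1,1,1,1,1,1,1],"slide":[[0,0,40],[0,0,40],[0,0,40],[0,0,40],[0,0,40],[0,0,40],[0,0,0]],"yaw":[0,0,0,0,0,0,0]}' >/dev/null
python3 go.py 456,169,2,182.5
python3 - <<'E'
from look import *
snap('wrist','w3')
E
```

```text
t 3.33 ee [449.1 170.3  93.4] rot [-179.8   -0.7 -176.8] q [ 21.  -4. -15.  80.   0.  18.] open 85.8 F [-1.4 -0.6 -1. ] 0.0
-> (456.0, 169.0, 2.0) turn 0.012 slide [-6.8 -1.6 91.4] rows>= 2.2
```

View pics/w3.png

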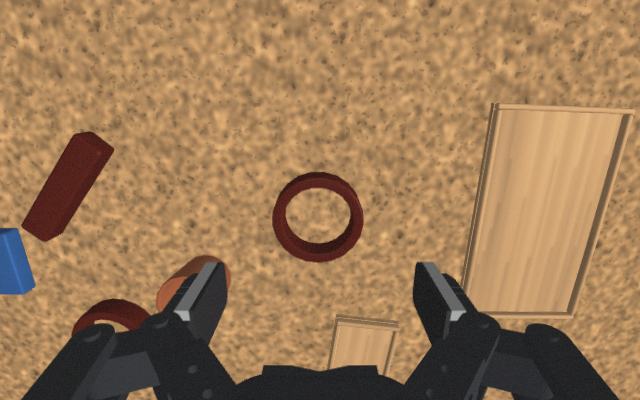

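Ring at (318,217), midway between the fingers, and the long tray is clear on the right. I'll descend and grasp.

```bash
python3 - <<'E'
from look import *
w=load('w3'); print(onz(w,(318,217),.01)*1000, [np.round(onz(w,p,.01)*1000) for p in [(493,103),(633,109),(574,318)]])
E
python3 -m handwheel '{"gripper":[1,1,1,1,1,1],"slide":[[-3,-1,30],[-3,-1,30],[0,0,16],[0,0,10],[0,0,3],[0,0,0]],"yaw":[0,0,0,0,0,0]}' 
python3 go.py 456,169,2,182.5
```

```text
[455.51788991 169.13417763  10.        ] [array([368., 282.,  10.]), array([365., 381.,  10.]), array([534., 389.,  10.])]
time: 3.88
ee_pos: [0.4609, 0.1695, 0.014]
tcp_rot: [180.0, 0.1, -176.9]
wrist_force: [-0.3, 0.0, 1.2]
opening: 0.0855
grasp_force: 0.0
t 3.88 ee [460.9 169.5  14. ] rot [ 1.800e+02  1.000e-01 -1.769e+02] q [ 20.  -2. -21.  71.   0.  17.] open 85.5 F [-0.3  0.   1.2] 0.0
-> (456.0, 169.0, 2.0) turn 0.01 slide [ 5.  -0.3 12. ] rows>= 0.3
```

```bash
python3 -m handwheel '{"gripper":[1,1,1],"slide":[[0,0,5],[0,0,5],[0,0,0]],"yaw":[0,0,0]}' 
python3 -m handwheel '{"gripper":[1,1],"slide":[[0,0,0],[0,0,0]],"yaw":[0,0]}' >/dev/null
python3 go.py 456,169,2,182.5
```

```text
time: 4.13
ee_pos: [0.4603, 0.1688, 0.0023]
tcp_rot: [180.0, 0.0, -176.9]
wrist_force: [-0.3, 0.3, 0.7]
opening: 0.0853
grasp_force: 0.0
t 4.3 ee [460.3 168.7   2.6] rot [ 180.    0. -177.] q [ 20.  -1. -22.  69.  -0.  17.] open 85.1 F [ 0.6 -0.7 -0.4] 0.0
-> (456.0, 169.0, 2.0) turn 0.009 slide [4.3 0.4 0.6] rows>= 0.1
```

```bash
python3 -m handwheel '{"gripper":[1,0.6,0.2,-0.2,-0.5,-1,-1,-1],"slide":[[4.5,0,0],[0,0,0],[0,0,0],[0,0,0],[0,0,0],[0,0,0],[0,0,0],[0,0,0]],"yaw":[0,0,0,0,0,0,0,0]}' 30
python3 -m handwheel '{"gripper":[-1,-1,-1,-1],"slide":[[0,0,0],[0,0,0],[0,0,0],[0,0,0]],"yaw":[0,0,0,0]}'
python3 go.py 456,169,80 412.5,337.5,80,182
```

```text
time: 4.97
ee_pos: [0.4557, 0.1685, 0.003]
tcp_rot: [180.0, 0.0, -177.0]
wrist_force: [-3.2, -0.8, 5.7]
opening: 0.0644
grasp_force: 32.9
time: 5.3
ee_pos: [0.4557, 0.1685, 0.003]
tcp_rot: [180.0, 0.0, -176.9]
wrist_force: [-2.9, -0.4, 5.2]
opening: 0.0643
grasp_force: 32.9
t 5.3 ee [455.7 168.5   3. ] rot [ 180.     0.  -176.9] q [ 20.  -2. -22.  70.   0.  17.] open 64.3 F [-2.9 -0.4  5.2] 32.9
-> (456.0, 169.0, 80.0) turn 0.0 slide [ -0.3   0.5 -77. ] rows>= 1.8
-> (412.5, 337.5, 80.0) turn 0.018 slide [ 37.3 170.4 -77. ] rows>= 4.6
```

```bash
python3 -m handwheel '{"gripper":[-1,-1,-1,-1],"slide":[[0,0,-20],[0,0,-30],[0,0,-30],[0,0,0]],"yaw":[0,0,0,0]}'
cat > m3.py <<'E'
from meas import *
w1,w2,w3=load('w1'),load('w2'),load('w3')
def poly(n,l,w,obs,x0,z=0):
    M=np.array([[-1,-1],[-1,1],[1,1],[1,-1]])*[l/2,w/2]; M=np.c_[M,0*M[:,0]+.01]
    f=lambda p:np.concatenate([(proj(c,pose(M[:len(o)],[p[0],p[1],z,p[2]]))-np.array(o)).ravel() for c,o in obs])
    r=least_squares(f,[*x0,0],x_scale=.01,loss='soft_l1'); print(n,z,np.round(r.x[:2]*1000,1),np.round(np.degrees(r.x[2]),1),'res',np.round(np.abs(f(r.x)).max(),1))
W1=(w1,[(384,117),(452,119),(437,230),(376,228)]);W2=(w2,[(565,98),(629,103),(600,213),(540,211)]);W3=(w3,[(493,103),(633,109),(574,318)])
SC=(sc,[S(659,151),S(760,172),S(749,297),S(633,266)]);SD=(sd,[D(40,97),D(17,62),D(134,20),D(165,55)])
for n,o in [('w1',[W1]),('w2',[W2]),('w3',[W3]),('sc',[SC]),('sd',[SD]),('all',[W1,W2,W3,SC,SD]),('w',[W1,W2,W3])]: poly('long '+n,.172,.098,o,(.453,.338))
T1=(w1,[(311,230),(342,234),(330,301),(303,297)]);T2=(w2,[(478,213),(507,218),(485,288),(457,284)])
TC=(sc,[S(516,243),S(569,262),S(522,364),S(459,342)]);TD=(sd,[D(203,94),D(192,70),D(280,48),D(297,67)])
for n,o in [('w1',[T1]),('w2',[T2]),('sc',[TC]),('sd',[TD]),('all',[T1,T2,TC,TD])]: poly('trough '+n,.13,.054,o,(.613,.21))
Q2=(w2,[(87,104),(148,96),(159,155),(104,161)]);QC=(sc,[S(17,60),S(47,21),S(122,29),S(93,73)]);QC2=(sc,[S(47,21),S(122,29),S(93,73),S(17,60)])
QD=(sd,[(348,408),D(293,507),D(377,444),D(452,525)])
for n,o in [('w2',[Q2]),('sc',[QC2]),('sd',[QD]),('all',[Q2,QC2,QD])]: poly('square '+n,.088,.088,o,(.445,-.34))
E
python3 m3.py; python3 go.py
```

```text
time: 5.63
ee_pos: [0.458, 0.1693, 0.0881]
tcp_rot: [179.9, 0.4, -177.0]
wrist_force: [0.9, -0.5, 0.6]
opening: 0.0644
grasp_force: 33.7
long w1 0 [452.5 337.6] 1.9 res 1.3
long w2 0 [451.5 334.5] 2.5 res 3.1
long w3 0 [451.4 335.6] 2.9 res 2.5
long sc 0 [456.  338.2] 1.9 res 1.3
long sd 0 [448.6 325. ] 3.9 res 1.4
long all 0 [452.1 335.9] 2.6 res 3.6
long w 0 [451.8 335.7] 2.6 res 2.8
trough w1 0 [611.4 209.5] -5.7 res 3.4
trough w2 0 [611.4 211.1] -5.2 res 3.2
trough sc 0 [619.4 214.4] -4.9 res 2.1
trough sd 0 [610.6 201.4] -4.6 res 1.7
trough all 0 [612.7 210.9] -4.5 res 3.7
square w2 0 [ 443.2 -341.8] 7.0 res 3.0
square sc 0 [ 448.3 -337.1] 12.0 res 1.2
square sd 0 [ 442.4 -349.9] 9.2 res 5.2
square all 0 [ 444.5 -343.5] 8.8 res 6.4
t 5.63 ee [458.  169.3  88.1] rot [ 179.9    0.4 -177. ] q [ 20.  -4. -15.  79.  -0.  17.] open 64.4 F [ 0.9 -0.5  0.6] 33.7
```

```bash
python3 go.py 411.5,336,83,182.5
python3 -m handwheel '{"gripper":[-1,-1,-1,-1,-1,-1,-1],"slide":[[8,34,0],[8,34,0],[8,34,0],[8,34,0],[5.5,33,0],[0,0,0],[0,0,0]],"yaw":[0.003,0.003,0.002,0,0,0,0]}' >/dev/null; python3 go.py 411.5,336,8.5,182.5; python3 -c "
from look import *
snap('wrist','w4')"
```

```text
t 5.63 ee [458.  169.3  88.1] rot [ 179.9    0.4 -177. ] q [ 20.  -4. -15.  79.  -0.  17.] open 64.4 F [ 0.9 -0.5  0.6] 33.7
-> (411.5, 336.0, 83.0) turn 0.01 slide [ 39.2 168.5   5.1] rows>= 4.2
t 6.22 ee [409.3 336.7  81.7] rot [-180.    -0.  -177.2] q [ 39.   2. -10.  78.  -0.  37.] open 64.6 F [-0.4 -0.6 -0.5] 33.7
-> (411.5, 336.0, 8.5) turn 0.004 slide [-2.1 -0.8 73.2] rows>= 1.8
```

View pics/w4.png

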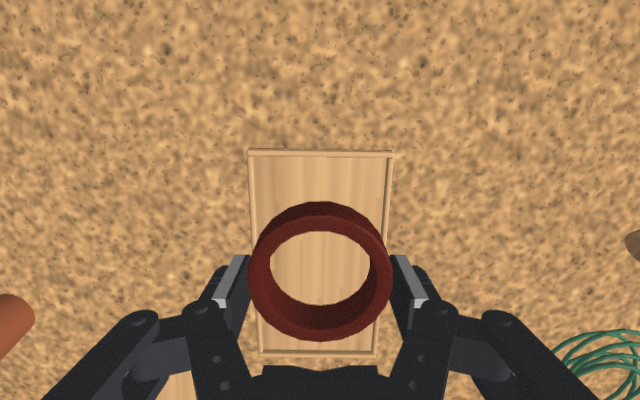

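Ring held level over the tray; tray rim corners (248,150), (394,151), (376,355), (258,354). Lowering after checking the tray centre from this near view.

```bash
cat >> m3.py <<'E'
print('---')
w4=load('w4');poly('w4',.172,.098,[(w4,[(248,150),(394,151),(376,355),(258,354)])],(.453,.337));poly('w4',.172,.098,[(w4,[(248,150),(394,151)])],(.453,.337))
E
python3 m3.py | sed -n '/---/,$p'
python3 -m handwheel '{"gripper":[-1,-1,-1,-1,-1,-1],"slide":[[-2,0,25],[0,0,25],[0,0,12],[0,0,5],[0,0,0],[0,0,0]],"yaw":[0,0,0,0,0,0]}' >/dev/null; python3 go.py 411.5,336,8.5,182.5
```

```text
---
w4 0 [450.7 337.9] 1.9 res 3.3
w4 0 [451.3 339. ] 2.4 res 1.5
t 6.77 ee [412.5 335.3  16.2] rot [ 180.     0.  -177.4] q [ 39.   4. -15.  71.  -0.  37.] open 64.5 F [-0.3  0.5 -0. ] 33.7
-> (411.5, 336.0, 8.5) turn 0.001 slide [1.  0.7 7.7] rows>= 0.2
```

```bash
python3 -m handwheel '{"gripper":[-1,-1,-1,0.7,0.7,0.8,0.8],"slide":[[2.5,1.2,4],[0,0,4],[0,0,0],[0,0,0],[0,0,0],[0,0,0],[0,0,0]],"yaw":[0,0,0,0,0,0,0]}'; 
python3 -m handwheel '{"gripper":[0.9,1,1,1],"slide":[[0,0,-15],[0,0,-30],[0,0,-38],[0,0,0]],"yaw":[0,0,0,0]}'; python3 go.py 577,0.5,95,182.5
```

```text
time: 7.35
ee_pos: [0.4096, 0.3367, 0.0075]
tcp_rot: [180.0, 0.0, -177.4]
wrist_force: [0.4, 0.0, -0.4]
opening: 0.0767
grasp_force: 0.0
time: 7.68
ee_pos: [0.4117, 0.3385, 0.0974]
tcp_rot: [179.7, 0.4, -177.4]
wrist_force: [0.5, 0.9, 1.0]
opening: 0.0854
grasp_force: 0.0
t 7.68 ee [411.7 338.5  97.4] rot [ 179.7    0.4 -177.4] q [39.  2. -8. 80. -0. 37.] open 85.4 F [0.5 0.9 1. ] 0.0
-> (577.0, 0.5, 95.0) turn 0.002 slide [-150.4 -344.9    2.4] rows>= 9.0
```

```bash
python3 -m handwheel '{"gripper":[1,1,1,1,1],"slide":[[-16.5,-38,0],[-16.5,-38,0],[-16.5,-38,0],[-16.5,-38,0],[-16.5,-38,0]],"yaw":[0,0,0,0,0]}' >/dev/null; python3 -m handwheel '{"gripper":[1,1,1,1,1,1,1,1],"slide":[[-16.5,-38,0],[-16.5,-38,0],[-16.5,-38,0],[-16.5,-38,0],[0,0,0],[0,0,30],[0,0,20],[0,0,0]],"yaw":[0,0,0,0,0,0,0,0]}' >/dev/null;python3 -m handwheel '{"gripper":[1],"slide":[[0,0,0]],"yaw":[0]}' >/dev/null; python3 go.py 575.5,0.5,2.5,182.5
cat > rg.py <<'E'
import sys;from meas import *
# ring centre from the latest wrist view, nearest to a guess
c=snap('wrist','tmp'); g=np.array([float(sys.argv[1]),float(sys.argv[2]),0])/1000; p=proj(c,g+[0,0,.01])[0]
fit('ring',ring(float(sys.argv[3])),[(c,mask(c,p))],g)
M=ring(float(sys.argv[3]))
f=lambda q:(proj(c,M+[q[0],q[1],0])@DIR.T).max(0)-mask(c,p)
r=least_squares(f,g[:2],x_scale=.01,loss='soft_l1');print('z=0',r.x*1000,np.round(f(r.x),1))
E
python3 rg.py 575.5 .5 .066
```

```text
t 8.85 ee [572.6   1.7  39.7] rot [ 1.800e+02 -1.000e-01 -1.774e+02] q [ 0.  9. -7. 74. -0. -2.] open 85.4 F [-0.  -0.   0.2] 0.0
-> (575.5, 0.5, 2.5) turn 0.001 slide [-2.8 -1.3 37.2] rows>= 0.9
ring [578.1   1.5  -6. ] [] res [-0.2  0.4 -0.1 -0.2  0.1 -0.2  0.5 -0.3]
z=0 [575.83482228   1.45287187] [1.9 3.2 2.8 2.4 2.1 1.  1.5 1. ]
```

```bash
python3 -m handwheel '{"gripper":[1,1,1,1,1,1],"slide":[[-3.2,0,17],[0,0,14],[0,0,6],[0,0,0],[0,0,0],[0,0,0]],"yaw":[0,0,0,0,0,0]}' ; python3 -m handwheel '{"gripper":[0.6,0.2,-0.2,-0.5,-1,-1,-1,-1],"slide":[[0,0,0],[0,0,0],[0,0,0],[0,0,0],[0,0,0],[0,0,0],[0,0,0],[0,0,0]],"yaw":[0,0,0,0,0,0,0,0]}' 30
python3 -m handwheel '{"gripper":[-1,-1,-1,-1,-1],"slide":[[0,0,0],[0,0,-20],[0,0,-30],[0,0,-40],[0,0,0]],"yaw":[0,0,0,0,0]}'; python3 go.py 492,339.5,90,182.5
```

```text
time: 9.4
ee_pos: [0.5773, 0.002, 0.0048]
tcp_rot: [-180.0, 0.1, -177.4]
wrist_force: [0.1, -0.1, -0.1]
opening: 0.0853
grasp_force: 0.0
time: 10.07
ee_pos: [0.5772, 0.0019, 0.0048]
tcp_rot: [180.0, 0.1, -177.4]
wrist_force: [-2.1, 0.5, 7.5]
opening: 0.0643
grasp_force: 32.0
time: 10.48
ee_pos: [0.5795, 0.0018, 0.1014]
tcp_rot: [-180.0, 0.6, -177.4]
wrist_force: [1.0, -0.8, 0.1]
opening: 0.0646
grasp_force: 33.6
t 10.48 ee [579.5   1.8 101.4] rot [-180.     0.6 -177.4] q [ 0.  8. -1. 80. -0. -2.] open 64.6 F [ 1.  -0.8  0.1] 33.6
-> (492.0, 339.5, 90.0) turn 0.002 slide [ 72.7 341.2  11.4] rows>= 8.4
```

```bash
python3 -m handwheel '{"gripper":[-1,-1,-1,-1,-1],"slide":[[7.7,38,0],[7.7,38,0],[7.7,38,0],[7.7,38,0],[7.7,38,0]],"yaw":[0,0,0,0,0]}' >/dev/null; python3 -m handwheel '{"gripper":[-1,-1,-1,-1,-1,-1,-1],"slide":[[7.7,38,0],[7.7,38,0],[7.7,38,0],[7.7,38,0],[0,0,40],[0,0,20],[0,0,0]],"yaw":[0,0,0,0,0,0,0]}' >/dev/null;python3 -m handwheel '{"gripper":[-1],"slide":[[0,0,0]],"yaw":[0]}' >/dev/null; python3 go.py 493,339.5,10,182.5; python3 rg.py 409.5 336.5 .066
```

```text
t 11.57 ee [491.2 340.   32.9] rot [-1.799e+02 -1.000e-01 -1.774e+02] q [35. 12. -4. 74. -0. 32.] open 64.3 F [-0.3 -0.4  0.6] 33.6
-> (493.0, 339.5, 10.0) turn 0.002 slide [-1.7 -0.6 22.9] rows>= 0.6
ring [409.6 336.5  -1.1] [] res [ 2.8 -0.2 -0.3 -0.2  0.6 -0.  -0.1 -0.6]
z=0 [409.66087269 336.54967203] [ 3.4  0.4  0.3  0.3  1.   0.4  0.3 -0.1]
```

View pics/tmp.png

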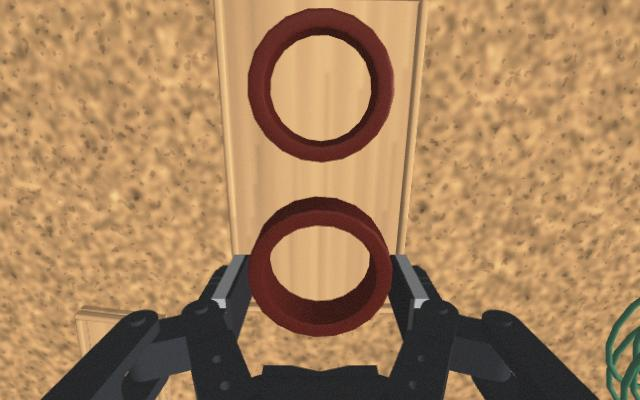

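First bangle lies flat (321,84) well inside the tray, the second hangs over its place. Lower and release.

```bash
python3 -m handwheel '{"gripper":[-1,-1,-1,-1,-1],"slide":[[-0.5,-0.5,12],[0,0,8],[0,0,4.5],[0,0,0],[0,0,0]],"yaw":[0,0,0,0,0]}';python3 -m handwheel '{"gripper":[-1,0.7,0.7,0.8,0.8],"slide":[[0,0,0],[0,0,0],[0,0,0],[0,0,0],[0,0,0]],"yaw":[0,0,0,0,0]}'; 
python3 -m handwheel '{"gripper":[0.9,1,1,1],"slide":[[0,0,-15],[0,0,-30],[0,0,-38],[0,0,0]],"yaw":[0,0,0,0]}' >/dev/null; python3 go.py 446,-159.5,95,182.5;python3 rg.py 492 339 .066
```

```text
time: 12.03
ee_pos: [0.4925, 0.3396, 0.0088]
tcp_rot: [180.0, 0.0, -177.4]
wrist_force: [0.5, -0.2, -1.1]
opening: 0.0643
grasp_force: 34.3
time: 12.45
ee_pos: [0.4924, 0.3399, 0.0089]
tcp_rot: [180.0, 0.0, -177.4]
wrist_force: [0.2, 0.1, 0.1]
opening: 0.0767
grasp_force: 0.0
t 12.78 ee [494.7 341.5  99.3] rot [ 179.7    0.5 -177.4] q [35. 11.  2. 81.  0. 32.] open 85.6 F [0.2 0.1 1.6] 0.0
-> (446.0, -159.5, 95.0) turn 0.002 slide [  70.5 -498.4    4.3] rows>= 12.1
ring [493.2 339.7  -4.4] [] res [-0.1 -0.2  0.4  0.1 -0.6  0.2  0.2 -0.1]
z=0 [491.89001245 339.64241011] [0.7 0.7 1.4 1.1 0.4 1.  0.9 0.6]
```

```bash
python3 -m handwheel '{"gripper":[1,1,1,1,1,1,1,1],"slide":[[5.3,-38.2,0],[5.3,-38.2,0],[5.3,-38.2,0],[5.3,-38.2,0],[5.3,-38.2,0],[5.3,-38.2,0],[5.3,-38.2,0],[5.3,-38.2,0]],"yaw":[0,0,0,0,0,0,0,0]}' >/dev/null; python3 -m handwheel '{"gripper":[1,1,1,1,1,1,1,1],"slide":[[5.3,-38.2,0],[5.3,-38.2,0],[5.3,-38.2,0],[5.3,-38.2,0],[5.3,-38.2,0],[0,0,0],[0,0,30],[0,0,20]],"yaw":[0,0,0,0,0,0,0,0]}' >/dev/null;python3 -m handwheel '{"gripper":[1,1,1],"slide":[[0,0,0],[0,0,0],[0,0,0]],"yaw":[0,0,0]}' >/dev/null; python3 rg.py 445.5 -159.5 .052; python3 go.py 445.5,-159.5,3.5,182.5
```

```text
ring [ 448.5 -159.1   -6.7] [] res [-0.5 -0.   0.5 -0.  -0.4 -0.1  0.5  0. ]
z=0 [ 445.81536642 -159.24920696] [1.3 2.3 2.9 2.2 1.4 1.2 1.6 1.2]
t 14.47 ee [ 446.7 -159.2   43.1] rot [-1.800e+02  1.000e-01 -1.774e+02] q [-20.  -5. -21.  74.   0. -22.] open 85.7 F [-0.3 -0.5 -1.1] 0.0
-> (445.5, -159.5, 3.5) turn 0.002 slide [ 1.2 -0.2 39.6] rows>= 0.9
```

View pics/tmp.png

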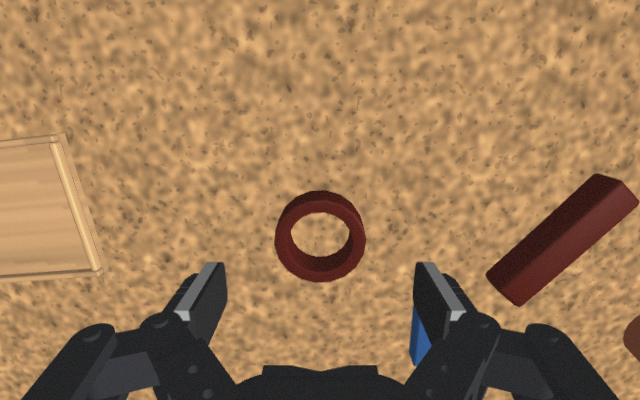

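Child bangle at (320,236) is between the fingers; square tray's near corners (63,135), (102,270); bar (562,240); whetstone shows at (420,335) behind the right finger. Checking that clearance.

```bash
cp pics/tmp.pkl pics/w5.pkl
python3 - <<'E'
from meas import *
w2,w5=load('w2'),load('w5')
print('stone',[np.round(onz(w2,p,.014)[:2]*1000) for p in[(296,165),(311,165),(311,200),(296,200)]])
print('tray +y corners',[np.round(onz(w5,p,.01)[:2]*1000,1) for p in[(63,135),(102,270)]])
M=box(.09,.022,.02); m=mask(w5,(562,240)); m2=mask(w2,(351,140)); m1=mask(load('w1'),(174,159))
for nm,ob in [('w5',[(w5,m)]),('w2',[(w2,m2)]),('all',[(w5,m),(w2,m2),(load('w1'),m1)])]:
  best=None
  for y0 in (2.2,2.5,2.8):
    f=lambda q:np.concatenate([(proj(c,pose(M,[q[0],q[1],0,q[2]]))@DIR.T).max(0)-o for c,o in ob])
    r=least_squares(f,[.443,-.017,y0],x_scale=.01,loss='soft_l1')
    if best is None or r.cost<best.cost: best=r
  print(nm,best.x[:2]*1000,np.degrees(best.x[2]),np.round(f(best.x),1))
E
```

```text
stone [array([482., -93.]), array([481., -71.]), array([535., -69.]), array([536., -91.])]
tray +y corners [array([ 393.2, -300.3]), array([ 475.4, -292.3])]
w5 [445.29462128 -16.79957864] 148.65267406289655 [ 3.2  0.4 10.   4.4  1.5  0.2  3.   0.6]
w2 [443.2677863  -17.51046442] 141.48643560972155 [2.8 0.  1.8 0.7 2.3 0.  1.5 0.5]
all [443.77881787 -17.96520265] 145.33012363366606 [4.1 1.6 6.6 3.3 4.9 0.4 4.  1.  1.2 2.  3.  1.5 1.3 2.1 2.1 0.4 1.2 1.9
 3.  2.6 2.5 3.  1.5 1.1]
```

```bash
python3 -m handwheel '{"gripper":[1,1,1,1,1],"slide":[[0.5,0,20],[0,0,15],[0,0,5],[0,0,0],[0,0,0]],"yaw":[0,0,0,0,0]}' ; python3 -m handwheel '{"gripper":[0.6,0.2,-0.2,-0.5,-1,-1,-1,-1],"slide":[[0,0,0],[0,0,0],[0,0,0],[0,0,0],[0,0,0],[0,0,0],[0,0,0],[0,0,0]],"yaw":[0,0,0,0,0,0,0,0]}' 30
python3 -m handwheel '{"gripper":[-1,-1,-1,-1,-1,-1],"slide":[[0,0,0],[0,0,-20],[0,0,-30],[0,0,-30],[0,0,0],[0,0,0]],"yaw":[0,0,0,0,0,0]}'; python3 go.py 442,-342,83,182.5
```

```text
time: 14.88
ee_pos: [0.446, -0.1594, 0.0028]
tcp_rot: [-180.0, 0.1, -177.4]
wrist_force: [0.1, -0.2, 0.5]
opening: 0.0855
grasp_force: 0.0
time: 15.55
ee_pos: [0.446, -0.1595, 0.0027]
tcp_rot: [-180.0, 0.1, -177.4]
wrist_force: [-1.6, 1.0, 5.6]
opening: 0.0501
grasp_force: 31.2
time: 16.05
ee_pos: [0.4465, -0.1598, 0.0835]
tcp_rot: [-179.9, 0.2, -177.4]
wrist_force: [0.0, -0.1, -0.7]
opening: 0.0498
grasp_force: 31.7
t 16.05 ee [ 446.5 -159.8   83.5] rot [-179.9    0.2 -177.4] q [-20.  -6. -17.  79.  -0. -22.] open 49.8 F [ 0.  -0.1 -0.7] 31.7
-> (442.0, -342.0, 83.0) turn 0.002 slide [  12.5 -181.9    0.5] rows>= 4.4
```

```bash
python3 -m handwheel '{"gripper":[-1,-1,-1,-1,-1,-1,-1],"slide":[[2.5,-36.5,0],[2.5,-36.5,0],[2.5,-36.5,0],[2.5,-36.5,0],[2.5,-36,0],[0,0,0],[0,0,0]],"yaw":[0,0,0,0,0,0,0]}' >/dev/null; python3 go.py 442,-342,8,182.5; python3 -c "
from look import *
snap('wrist','w6')"
```

```text
t 16.63 ee [ 440.1 -342.7   79.8] rot [ 1.799e+02 -1.000e-01 -1.776e+02] q [-38.   6.  -6.  79.   0. -40.] open 49.7 F [ 0.7  0.  -1.6] 31.7
-> (442.0, -342.0, 8.0) turn -0.001 slide [-1.9  0.7 71.8] rows>= 1.7
```

View pics/w6.png

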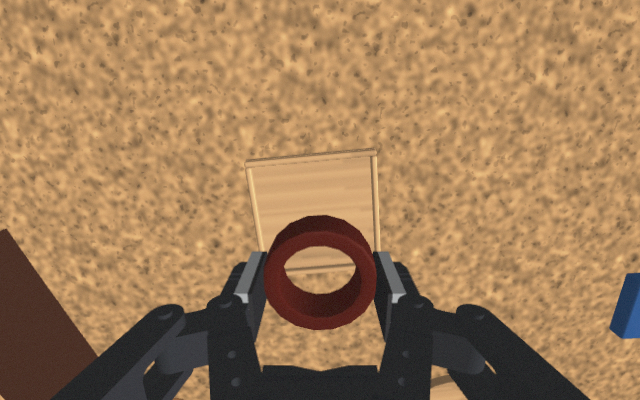

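Far rim corners at (246,163), (377,151); near rim visible through the hole at about (322,267).

```bash
cat >> m3.py <<'E'
print('+++')
w6=load('w6');poly('w6',.088,.088,[(w6,[(246,163),(377,151)])],(.443,-.342)); print(onz(w6,(322,267),.01)*1000,[onz(w6,p,.01)*1000 for p in [(246,163),(377,151)]])
E
python3 m3.py | sed -n '/+++/,$p'
```

```text
+++
w6 0 [ 443.9 -344.1] 7.6 res 1.3
[ 481.12074987 -339.1555297    10.        ] [array([ 406.00903387, -392.65530225,   10.        ]), array([ 394.47366928, -307.1484126 ,   10.        ])]
```

```bash
python3 -m handwheel '{"gripper":[-1,-1,-1,-1,-1,-1],"slide":[[-2,-0.7,28],[0,0,25],[0,0,12],[0,0,6],[0,0,0],[0,0,0]],"yaw":[0,0,0,0,0,0]}' >/dev/null;python3 -m handwheel '{"gripper":[-1],"slide":[[0,0,0]],"yaw":[0]}'; python3 go.py 443.5,-343.5,8
```

```text
time: 17.27
ee_pos: [0.444, -0.3426, 0.0123]
tcp_rot: [-179.9, 0.1, -177.4]
wrist_force: [0.1, -0.1, 0.8]
opening: 0.0498
grasp_force: 31.7
t 17.27 ee [ 444.  -342.6   12.3] rot [-1.799e+02  1.000e-01 -1.774e+02] q [-38.   8. -11.  71.   0. -40.] open 49.8 F [ 0.1 -0.1  0.8] 31.7
-> (443.5, -343.5, 8.0) turn 0.0 slide [ 0.5 -0.9  4.3] rows>= 0.1
```

```bash
python3 -m handwheel '{"gripper":[-1,-1,-1,0.3,0.4,0.5,0.5,0.6],"slide":[[0,-0.8,4],[0,0,0],[0,0,0],[0,0,0],[0,0,0],[0,0,0],[0,0,0],[0,0,-10]],"yaw":[0,0,0,0,0,0,0,0]}'
python3 -m handwheel '{"gripper":[0.8,1,1],"slide":[[0,0,-30],[0,0,-38],[0,0,-20]],"yaw":[0,0,0]}' >/dev/null
python3 rg.py 443 -343 .052
python3 -m handwheel '{"gripper":[1,1,1,1,1,1,1,1],"slide":[[-1.8,40.7,0],[-1.8,40.7,0],[-1.8,40.7,0],[-1.8,40.7,0],[-1.8,40.7,0],[-1.8,40.7,0],[-1.8,40.7,0],[-1.8,40.7,0]],"yaw":[0,0,0,0,0,0,0,0]}' >/dev/null
python3 -m handwheel '{"gripper":[1,1,1,1,1,1,1,1],"slide":[[0,0,0],[0,0,0],[0,0,0],[0,0,0],[0,0,0],[0,0,0],[0,0,0],[0,0,0]],"yaw":[0.11,0.11,0.11,0.11,0.11,0.106,0,0]}'
python3 go.py 443.5,-17.5,60,145;  python3 -c "
from look import *
snap('wrist','w7')"
```

```text
time: 17.93
ee_pos: [0.4424, -0.3424, 0.0153]
tcp_rot: [179.9, -0.1, -177.4]
wrist_force: [-0.8, 0.5, 0.2]
opening: 0.0682
grasp_force: 0.0
ring [ 446.8 -343.2   -6.6] [] res [ 0.1  0.   0.1  0.2 -0.7  0.3  0.4 -0.5]
z=0 [ 444.52558607 -343.35900109] [1.  0.9 1.  1.2 0.4 1.3 1.4 0.4]
time: 19.57
ee_pos: [0.443, -0.0172, 0.1052]
tcp_rot: [180.0, 0.0, 145.2]
wrist_force: [-0.2, 0.5, 0.2]
opening: 0.0854
grasp_force: 0.0
t 19.57 ee [443.  -17.2 105.2] rot [180.    0.  145.2] q [ -2. -10. -19.  82.  -0.  33.] open 85.4 F [-0.2  0.5  0.2] 0.0
-> (443.5, -17.5, 60.0) turn 0.003 slide [-0.6  0.  45.2] rows>= 1.1
```

View pics/w7.png

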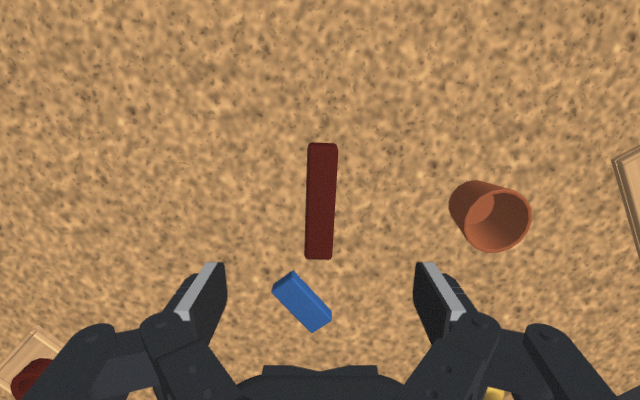

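Bar runs from (322,143) to (318,260), almost in line with the tool; whetstone (302,302) and cup (490,215) lie clear of the finger paths.

```bash
python3 - <<'E'
from meas import *
w=load('w7'); P=[onz(w,p,.02)*1000 for p in[(307,143),(338,144),(332,260),(305,259)]]
print(np.round(P,1)); a=(P[0]+P[1])/2;b=(P[2]+P[3])/2; print((a+b)/2,np.degrees(np.arctan2(*(a-b)[1::-1])),np.linalg.norm(a-b))
E
python3 go.py 443.5,-17.5,4,145
```

```text
[[399.6   2.5  20. ]
 [412.5  19.8  20. ]
 [484.8 -34.2  20. ]
 [472.  -51.   20. ]]
[442.21620065 -15.73985068  20.        ] 143.36690018027352 90.15900224331253
t 19.62 ee [443.  -17.2 105.1] rot [180.    0.  145.2] q [ -2. -10. -19.  82.  -0.  33.] open 85.8 F [ 0.4 -0.7  0.2] 0.0
-> (443.5, -17.5, 4.0) turn 0.004 slide [-6.000e-01  1.000e-01  1.011e+02] rows>= 2.4
```

```bash
python3 -m handwheel '{"gripper":[1,1,1,1,1,1,1],"slide":[[1.3,0.6,35],[0,0,35],[0,0,18],[0,0,8],[0,0,3],[0,0,0],[0,0,0]],"yaw":[0.03,0,0,0,0,0,0]}' >/dev/null;python3 -m handwheel '{"gripper":[1],"slide":[[0,0,0]],"yaw":[0]}'; python3 go.py 442.3,-16,6,143.4
```

```text
time: 20.28
ee_pos: [0.4433, -0.016, 0.0073]
tcp_rot: [179.9, 0.1, 143.3]
wrist_force: [0.7, 0.3, 1.0]
opening: 0.0855
grasp_force: 0.0
t 20.28 ee [443.3 -16.    7.3] rot [1.799e+02 1.000e-01 1.433e+02] q [ -2.  -8. -28.  70.  -0.  35.] open 85.5 F [0.7 0.3 1. ] 0.0
-> (442.3, -16.0, 6.0) turn -0.002 slide [ 0.8 -0.6  1.3] rows>= 0.0
```

```bash
python3 -m handwheel '{"gripper":[0.6,0.2,-0.2,-0.5,-1,-1,-1,-1],"slide":[[0.8,-0.6,0],[0,0,1],[0,0,0],[0,0,0],[0,0,0],[0,0,0],[0,0,0],[0,0,0]],"yaw":[0,0,0,0,0,0,0,0]}' 40
python3 -m handwheel '{"gripper":[-1,-1,-1,-1],"slide":[[0,0,0],[0,0,0],[0,0,0],[0,0,0]],"yaw":[0,0,0,0]}'
python3 -m handwheel '{"gripper":[-1,-1,-1,-1,-1,-1],"slide":[[0,0,-20],[0,0,-30],[0,0,-40],[0,0,-10],[0,0,0],[0,0,0]],"yaw":[0,0,0,0,0,0]}'; python3 go.py 612,211,105,175.2
```

```text
time: 20.95
ee_pos: [0.4414, -0.016, 0.005]
tcp_rot: [180.0, 0.0, 143.3]
wrist_force: [-0.7, -0.4, 2.5]
opening: 0.021
grasp_force: 40.0
time: 21.28
ee_pos: [0.4414, -0.016, 0.005]
tcp_rot: [180.0, 0.0, 143.3]
wrist_force: [1.0, 0.3, 4.8]
opening: 0.0213
grasp_force: 40.2
time: 21.78
ee_pos: [0.4414, -0.016, 0.1045]
tcp_rot: [180.0, 0.0, 143.3]
wrist_force: [0.5, 0.1, -1.2]
opening: 0.0208
grasp_force: 39.5
t 21.78 ee [441.4 -16.  104.5] rot [180.    0.  143.3] q [ -2. -11. -19.  82.  -0.  35.] open 20.8 F [ 0.5  0.1 -1.2] 39.5
-> (612.0, 211.0, 105.0) turn -0.557 slide [-151.1  240.5   -0.5] rows>= 6.8
```

```bash
python3 -m handwheel '{"gripper":[-1,-1,-1,-1,-1],"slide":[[0,0,0],[0,0,0],[0,0,0],[0,0,0],[0,0,0]],"yaw":[-0.111,-0.111,-0.111,-0.111,-0.111]}' >/dev/null
python3 -m handwheel '{"gripper":[-1,-1,-1,-1,-1,-1,-1,-1],"slide":[[-18.9,30,0],[-18.9,30,0],[-18.9,30,0],[-18.9,30,0],[-18.9,30,0],[-18.9,30,0],[-18.9,30,0],[-18.9,30,0]],"yaw":[0,0,0,0,0,0,0,0]}' >/dev/null
python3 -m handwheel '{"gripper":[-1,-1,-1,-1],"slide":[[0,0,0],[0,0,30],[0,0,20],[0,0,0]],"yaw":[0,0,0,0]}' >/dev/null
python3 -m handwheel '{"gripper":[-1],"slide":[[0,0,0]],"yaw":[0]}' >/dev/null
python3 go.py 612,210.5,10,175.2
python3 - <<'E'
from look import *
c=snap('wrist','w8')
# rectify bench plane z=.01 around the expected trough, find long straight edges
w=.1;n=200;g=np.array([.612,.2105]);src=np.float32([proj(c,[g[0]+a,g[1]+b,.01])[0] for a,b in[(-w,-w),(-w,w),(w,w),(w,-w)]])
H=cv2.getPerspectiveTransform(src,np.float32([[0,0],[2*n,0],[2*n,2*n],[0,2*n]]))
im=cv2.warpPerspective(cv2.cvtColor(c['img'],cv2.COLOR_RGB2BGR),H,(2*n,2*n)); cv2.imwrite('pics/w8r.png',im)
seg=cv2.createLineSegmentDetector().detect(cv2.GaussianBlur(cv2.cvtColor(im,cv2.COLOR_BGR2GRAY),(0,0),1.5))[0][:,0]
for s in seg:
    l=np.hypot(s[2]-s[0],s[3]-s[1])
    if l>70: q=s.reshape(2,2)*2*w/(2*n)-w; print(np.round((q[:,::-1]+g)*1000).tolist(),round(l))
E
```

```text
t 23.28 ee [610.7 209.5  52.2] rot [-179.9   -0.3  175.1] q [19. 19.  6. 78. -0. 24.] open 21.0 F [-0.1  1.1 -0.2] 39.6
-> (612.0, 210.5, 10.0) turn -0.002 slide [-1.2  1.1 42.2] rows>= 1.0
[[622.0, 192.0], [578.0, 197.0]] 87
[[630.0, 233.0], [554.0, 238.0]] 152
[[554.0, 241.0], [630.0, 235.0]] 153
[[552.0, 190.0], [619.0, 186.0]] 135
[[551.0, 243.0], [547.0, 191.0]] 103
```

```bash
python3 -m handwheel '{"gripper":[-1,-1,-1,-1,-1,-1],"slide":[[-2,2,18],[0,0,14],[0,0,5],[0,0,2],[0,0,0],[0,0,0]],"yaw":[0,0,0,0,0,0]}'; python3 -m handwheel '{"gripper":[-1],"slide":[[0,0,0]],"yaw":[0]}' >/dev/null; python3 go.py 613.5,211.5,9.5,175.2
```

```text
time: 23.83
ee_pos: [0.6152, 0.2121, 0.0172]
tcp_rot: [180.0, 0.1, 175.1]
wrist_force: [0.3, 0.1, -0.5]
opening: 0.021
grasp_force: 39.6
t 23.92 ee [615.2 212.2  17.1] rot [1.800e+02 1.000e-01 1.751e+02] q [19. 20.  4. 74. -0. 24.] open 21.0 F [-0.3 -0.1 -0.9] 39.6
-> (613.5, 211.5, 9.5) turn -0.002 slide [ 1.6 -0.8  7.6] rows>= 0.2
```

```bash
python3 -m handwheel '{"gripper":[-1,-1,-1,-1,-0.4,-0.2,-0.1,0],"slide":[[1.4,-0.8,4],[0,0,3.5],[0,0,0],[0,0,0],[0,0,0],[0,0,0],[0,0,0],[0,0,0]],"yaw":[0,0,0,0,0,0,0,0]}'
python3 -m handwheel '{"gripper":[0,0,0,0,0,0],"slide":[[0,0,-10],[0,0,-30],[0,0,-40],[0,0,-20],[0,0,0],[0,0,0]],"yaw":[0,0,0,0,0,0]}'
python3 go.py 695.5,4,105
python3 - <<'E'
from meas import *
print(tri(sc,(193,243),sd,(436,213)),tri(sc,(347,291),sd,(355,152)))
c=snap('wrist','w9'); b=mask(c,proj(c,[.613,.212,.02])[0]); M=box(.09,.022,.02)
f=lambda q:(proj(c,pose(M,[q[0],q[1],.004,q[2]]))@DIR.T).max(0)-b
r=least_squares(f,[.613,.212,-.07],x_scale=.01,loss='soft_l1');print('bar',r.x*[1000,1000,57.3],np.round(f(r.x),1))
E
```

```text
time: 24.58
ee_pos: [0.613, 0.2116, 0.0077]
tcp_rot: [180.0, -0.0, 175.1]
wrist_force: [2.3, 2.2, -3.4]
opening: 0.0359
grasp_force: 39.0
time: 25.08
ee_pos: [0.6139, 0.2114, 0.1107]
tcp_rot: [179.9, 0.2, 175.1]
wrist_force: [-0.2, 0.4, -0.9]
opening: 0.0425
grasp_force: 0.0
t 25.08 ee [613.9 211.4 110.7] rot [179.9   0.2 175.1] q [19. 18. 12. 84. -0. 24.] open 42.5 F [-0.2  0.4 -0.9] 0.0
-> (695.5, 4.0, 105.0) turn 0.0 slide [ -99.  -199.7    5.8] rows>= 5.3
(array([ 0.7954501 , -0.1646868 ,  0.02549727]), np.float64(0.007230248626635195)) (array([0.78020591, 0.13982549, 0.01314094]), np.float64(0.023675438562796934))
bar [615.72686516 210.92478552  -4.93366743] [0.7 4.1 2.8 4.  0.7 3.  0.7 2.3]
```

```bash
python3 -m handwheel '{"gripper":[0.3,0.3,0.3,0.3,0.3,0.3,0.3,0.3],"slide":[[-16.5,-33.3,0],[-16.5,-33.3,0],[-16.5,-33.3,0],[-16.5,-33.3,0],[-16.5,-33.3,0],[-16.5,-33.3,0],[0,0,0],[0,0,0]],"yaw":[0,0,0,0,0,0,0,0]}'
python3 - <<'E'
from meas import *
c=snap('wrist','w10'); im=c['img'].astype(int); hsv=cv2.cvtColor(c['img'],cv2.COLOR_RGB2HSV)
m=((hsv[...,0]>20)&(hsv[...,0]<35)&(hsv[...,1]>150)).astype(np.uint8); p=proj(c,[.6955,.004,.03])[0]
n,l,st,ce=cv2.connectedComponentsWithStats(m); i=min([i for i in range(1,n) if st[i,4]>150],key=lambda i:np.hypot(*(ce[i]-p))); print(p,ce[i],st[i])
ys,xs=np.nonzero(l==i); o=(np.c_[xs,ys]@DIR.T).max(0); M=circ([(.018,0),(.018,.013),(.011,.019),(.011,.053)])
f=lambda q:(proj(c,M+[q[0],q[1],0])@DIR.T).max(0)-o
r=least_squares(f,[.6955,.004],x_scale=.01,loss='soft_l1');print(r.x*1000,np.round(f(r.x),1))
E
python3 go.py 695.5,4,19
```

```text
time: 25.8
ee_pos: [0.6942, 0.0015, 0.1062]
tcp_rot: [-180.0, -0.2, 174.9]
wrist_force: [-0.4, 0.1, -0.7]
opening: 0.0556
grasp_force: 0.0
t 25.85 ee [694.    3.  106.5] rot [-180.    -0.2  175. ] q [ 0. 25. 20. 86.  0.  5.] open 55.7 F [-0.2  0.4  0.3] 0.0
-> (695.5, 4.0, 19.0) turn 0.0 slide [-1.7  1.2 87.5] rows>= 2.1Traceback (most recent call last):
  File "<stdin>", line 4, in <module>
ValueError: min() iterable argument is empty
```

```bash
cat > st.py <<'E'
import sys;from meas import *
def stamp(c,g,z=0):
    h=cv2.cvtColor(c['img'],cv2.COLOR_RGB2HSV); p=proj(c,[*g,z+.03])[0]
    m=((h[...,0]>19)&(h[...,0]<36)&(h[...,1]>120)).astype(np.uint8); m=cv2.morphologyEx(m,cv2.MORPH_OPEN,np.ones((3,3)))
    print('pred',p,'hsv',h[int(p[1]),int(p[0])])
    n,l,s,ce=cv2.connectedComponentsWithStats(m); k=[i for i in range(1,n) if s[i,4]>60]; print([(s[i].tolist()) for i in k][:6])
    i=min(k,key=lambda i:np.hypot(*(ce[i]-p))); ys,xs=np.nonzero(l==i); o=(np.c_[xs,ys]@DIR.T).max(0)
    M=circ([(.018,0),(.018,.013),(.011,.019),(.011,.053)])+[0,0,z]
    f=lambda q:(proj(c,M+[q[0],q[1],0])@DIR.T).max(0)-o
    r=least_squares(f,g,x_scale=.01,loss='soft_l1');print(r.x*1000,np.round(f(r.x),1))
if __name__=='__main__': stamp(load(sys.argv[1]),[float(sys.argv[2])/1000,float(sys.argv[3])/1000])
E
python3 st.py w10 695.5 4
```

```text
pred [323.35561311 212.8061349 ] hsv [ 20 151 213]
[[302, 179, 44, 58, 1835]]
[693.37227564   4.26762001] [1.9 2.1 1.7 1.7 2.4 3.  3.7 3.2]
```

```bash
python3 -m handwheel '{"gripper":[0.3,0.3,0.3,0.3,0.3,0.3,0.3],"slide":[[0,1,30],[0,0,30],[0,0,15],[0,0,8],[0,0,2],[0,0,0],[0,0,0]],"yaw":[0,0,0,0,0,0,0]}'; python3 go.py 694.5,4,19
```

```text
time: 26.43
ee_pos: [0.6953, 0.0053, 0.0248]
tcp_rot: [180.0, 0.1, 175.1]
wrist_force: [0.3, 0.4, 0.4]
opening: 0.0554
grasp_force: 0.0
t 26.43 ee [695.3   5.3  24.8] rot [1.800e+02 1.000e-01 1.751e+02] q [ 0. 26. 12. 77.  0.  5.] open 55.4 F [0.3 0.4 0.4] 0.0
-> (694.5, 4.0, 19.0) turn 0.0 slide [ 0.7 -1.4  5.8] rows>= 0.1
```

```bash
python3 -m handwheel '{"gripper":[0.3,0.3,0,-0.2,-0.5,-1,-1,-1],"slide":[[0.7,-1.2,5],[0,0,0],[0,0,0],[0,0,0],[0,0,0],[0,0,0],[0,0,0],[0,0,0]],"yaw":[0,0,0,0,0,0,0,0]}' 50
python3 -m handwheel '{"gripper":[-1,-1,-1],"slide":[[0,0,0],[0,0,0],[0,0,0]],"yaw":[0,0,0]}'
python3 -m handwheel '{"gripper":[-1,-1,-1,-1,-1],"slide":[[0,0,-20],[0,0,-30],[0,0,-25],[0,0,0],[0,0,0]],"yaw":[0,0,0,0,0]}'; python3 go.py 636,-217,95
```

```text
time: 27.1
ee_pos: [0.6942, 0.0036, 0.0188]
tcp_rot: [180.0, 0.0, 175.1]
wrist_force: [-0.3, -0.8, 3.7]
opening: 0.0201
grasp_force: 47.7
time: 27.35
ee_pos: [0.6942, 0.0036, 0.0187]
tcp_rot: [-180.0, 0.0, 175.1]
wrist_force: [-0.2, -0.9, 5.4]
opening: 0.0204
grasp_force: 47.9
time: 27.77
ee_pos: [0.6946, 0.0036, 0.0945]
tcp_rot: [180.0, 0.1, 175.1]
wrist_force: [-0.7, -0.6, -2.5]
opening: 0.0203
grasp_force: 47.2
t 27.77 ee [694.6   3.6  94.5] rot [1.800e+02 1.000e-01 1.751e+02] q [ 0. 24. 18. 84.  0.  5.] open 20.3 F [-0.7 -0.6 -2.5] 47.2
-> (636.0, -217.0, 95.0) turn 0.0 slide [  39.5 -224.9   -0.7] rows>= 5.5
```

```bash
python3 -m handwheel '{"gripper":[-1,-1,-1,-1,-1,-1,-1,-1],"slide":[[6.6,-37.4,0],[6.6,-37.4,0],[6.6,-37.4,0],[6.6,-37.4,0],[6.6,-37.4,0],[6.6,-37.4,0],[0,0,0],[0,0,0]],"yaw":[0,0,0,0,0,0,0,0]}'
python3 -m handwheel '{"gripper":[-1,-1,-1,-1,-1,-1,-1,-1],"slide":[[0,0,25],[0,0,20],[0,0,13],[0,0,5],[0,0,0],[0,0,0],[0,0,0],[0,0,0]],"yaw":[0,0,0,0,0,0,0,0]}'; python3 go.py 635,-217,23.8
```

```text
time: 28.43
ee_pos: [0.6337, -0.2184, 0.0912]
tcp_rot: [180.0, -0.2, 174.9]
wrist_force: [-0.1, 0.5, -1.4]
opening: 0.0206
grasp_force: 47.4
time: 29.1
ee_pos: [0.636, -0.2166, 0.0317]
tcp_rot: [-180.0, 0.1, 175.1]
wrist_force: [0.5, -0.1, -0.2]
opening: 0.0203
grasp_force: 47.4
t 29.1 ee [ 636.  -216.6   31.7] rot [-1.800e+02  1.000e-01  1.751e+02] q [-19.  22.   8.  76.   0. -14.] open 20.3 F [ 0.5 -0.1 -0.2] 47.4
-> (635.0, -217.0, 23.8) turn 0.0 slide [ 1.  -0.5  7.9] rows>= 0.2
```

Lower to just above the floor, release gently, rise, and back off for a final look.

```bash
python3 -m handwheel '{"gripper":[-1,-1,-1,-1],"slide":[[0.5,0,4],[0,0,3.8],[0,0,0],[0,0,0]],"yaw":[0,0,0,0]}'
python3 -m handwheel '{"gripper":[-1,-1,-0.4,-0.2,0,0.2,0.2],"slide":[[0,0,0.5],[0,0,0],[0,0,0],[0,0,0],[0,0,0],[0,0,0],[0,0,0]],"yaw":[0,0,0,0,0,0,0]}'
python3 -m handwheel '{"gripper":[0.2,0.2,0.2,0.2,0.2],"slide":[[0,0,-20],[0,0,-30],[0,0,-40],[0,0,-40],[0,0,-40]],"yaw":[0,0,0,0,0]}' >/dev/null
python3 -m handwheel '{"gripper":[0.2,0.2,0.2,0.2,0.2,0.2,0.2,0.2],"slide":[[20,25,-30],[20,25,-30],[20,25,-30],[20,25,-20],[20,25,0],[0,25,0],[0,0,0],[0,0,0]],"yaw":[0,0,0,0,0,0,0,0]}'
python3 - <<'E'
from look import *
c=snap('wrist','w11'); b=cv2.imread('pics/w11.png')
s=snap('scene','sc9'); d=snap('side','sd9'); s=cv2.imread('pics/sc9.png')[120:280,190:520]; d=cv2.imread('pics/sd9.png')[125:400,150:430]
z=np.zeros((600,800,3),np.uint8); z[:240,:495]=cv2.resize(s,(495,240),interpolation=cv2.INTER_CUBIC); z[:275,500:780]=d; z[280:600,:512]=cv2.resize(b,(512,320),interpolation=cv2.INTER_AREA); cv2.imwrite('pics/fin.png',z)
E
```

```text
time: 29.43
ee_pos: [0.635, -0.2166, 0.0228]
tcp_rot: [-180.0, 0.1, 175.1]
wrist_force: [1.5, -0.7, 1.5]
opening: 0.0202
grasp_force: 47.7
time: 30.02
ee_pos: [0.6346, -0.2164, 0.0217]
tcp_rot: [180.0, -0.0, 175.1]
wrist_force: [-0.0, -0.1, -0.1]
opening: 0.0513
grasp_force: 0.0
time: 31.1
ee_pos: [0.5506, -0.0615, 0.2978]
tcp_rot: [-180.0, 0.0, 175.2]
wrist_force: [-0.5, -0.1, 0.5]
opening: 0.0512
grasp_force: 0.0
```

View pics/fin.png

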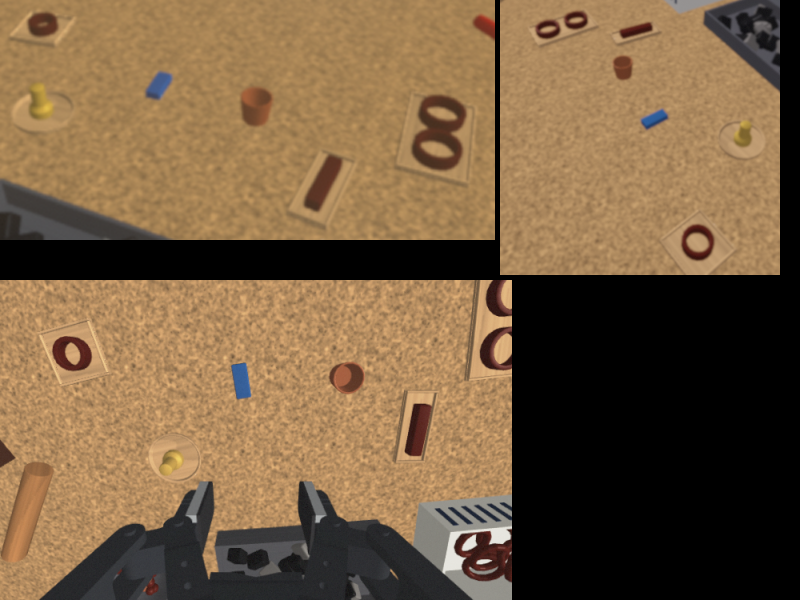

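All three views agree. Both large bangles lie flat in the long tray (scene (442,113), (437,149)) and the child's bangle is in the square tray. The bar is flat in the trough (323,182) and the stamp is upright in the dish (40,100). The cup (256,105) and whetstone haven't moved.

```bash
python3 -c "
from workcell import ticket
print(ticket.job_done())"
```

```text
the job is handed in; nothing more can be done
None
```

The job is handed in at about 31 s on the robot's clock, with all five pieces in their trays in the order asked and the clay cup still standing in place; no verdict came back.

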